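# Hold the angle gauge on the knotty shelf-bracket timber

### The arm

A 6-joint arm with a two-finger parallel gripper is mounted at the origin on the work surface. World frame = base frame: x ahead of the robot, y to its left, z up, the work surface at z = 0. Lengths are in m, angles in rad, forces in N, time in s.
With the tool pointing down it reaches from about 0.35 to 0.775 m from the base axis. Payload 7.3 kg.
Tool frame: the origin (TCP) lies at the very end of the fingers, on their centre line; the grasp point (between the pads) lies 19 mm behind it (robot.tcp_to_grasp is the z of the grasp point in the tool frame, in m); z points along the fingers, y is the line along which they close (so a half turn about z gives the same grasp; the last joint's range is limited). The gripper opens to 92 mm and grips with 3 to 60 N. Pads are 19 mm wide; open, the fingers measure 130 mm over their backs; the gripper's body (75 mm by 190 mm) begins 47 mm behind the grasp point.
Start: joints at [1.194, 0.342, 1.524, -0, 1.275, -0.146], TCP at [0.12, 0.511, 0.227] pointing down, gripper open.
Joint ranges: [-2.53, 2.53], [-0.77, 2.02], [0.04, 2.7], [-1, 4.14], [0.28, 2.66], [-3.11, 3.11]. Speed limits (rad/s): [2.57, 2.57, 3.14, 3.14, 3.14, 3.14].

### API

Orientations are given as [roll, pitch, yaw] about the fixed x, y, z axes, in that order (R = Rz(yaw) Ry(pitch) Rx(roll)).
In Python, from cell import monitor, read_camera, get_calibration, job, robot gives the robot as it stands. The module is installed in compiled form; this text tells all that it offers.
- The arm moves only by the tool send_rows, never from a script. Its argument "targets" is a list of rows, each an object with "translation": the shift along the tool's x, y, z in cm, a list of three; "spin": the turn about the tool's z in degrees; "jaw": the opening, from 0 (shut) to 1 (fully open). A call has exactly 5 rows; each row is the pose to reach, as a shift and turn from the pose commanded when the call began, along the tool's axes at that moment; what a row does not reach only later rows make up. A row lasts 1/10 s, in which the tool goes at most 50 mm and 8.59 degrees, less where a joint would pass 70% of its speed; a pose out of reach is approached as far as the arm can. A call with a gripper value outside its range is refused whole. The fingers move at their own pace and stop on an object; "force" is the grip in N (left out, the last holds). Time passes only in rows, so rows that repeat a pose let the fingers close, or fill a call up. It gives the time, the measured TCP pose, the force, the opening and the grip force at its end, in the units of the state.
- monitor.observe(): the state, without advancing time (a new reading comes with each control period).
- read_camera(name): name is "side" or "top"; returns (picture, depth): 480x640x3 uint8, red, green, blue; 480x640 float32, m along the optical axis (not along the pixel's ray), 0 where there is no reading.
- get_calibration(name): a dict with "intrinsics" (3x3 intrinsics, pixels), "D" ([k1, k2, p1, p2, k3] as OpenCV has them; the pictures are not rectified), "origin" and "orientation" of the camera in the world. Camera axes: x right, y up, looking along -z (the intrinsics and any distortion apply to the point x, -y, -z); pixel columns grow to the right and rows downward; lengths in m; the calibration is good to about 2 mm. A picture is of the moment at which its call begins. get_calibration takes no time and is no camera call.
- job.hand_in(): hands the job in; it is judged then, once.
The state is a dict: "time": time; "qpos": joint angles; "qvel": joint speeds; "joint_efforts": joint torques, N m; "tool_pos": TCP position; "tool_rot": TCP orientation; "contact_force": force on the tool from outside, world axes, zero at the start; "torque": the same for the moment, N m; "opening": finger opening in m; "grip_force": force on a finger pad.
Only numpy, scipy, OpenCV 4.12 (cv2) and the standard library are available. Lean on these libraries where they do the work, as an engineer would, in place of code of your own. Each camera call takes 0.05 s, during which the arm holds its last target. There are 200 camera calls.

### The job

I want to pencil the slope for a new shelf bracket onto the rough timber on the bench hook: take the pendulum angle gauge by the lug on top, set the middle of its base squarely on the timber's hump, base running in line with the timber, and rock it until the swinging needle settles between the two prongs of its index clip. Then keep hold of it just so, the base pressed lightly on the hump, while I draw the line: finish holding it, do not let go. Leave the bottle, jar and stamp where they are.

Things in the scene. Friction and masses are not known exactly. Their poses are not given: they have to be found in the camera images.
- gauge: pendulum angle gauge, 0.25-0.5 kg, upright on the counter. Origin: centre of the underside; y along the base, z up, x out of the dial (at the start it looks away from the robot). Flat aluminium base 30 (x) x 110 (y) x 16 mm; black round case 104 mm across, 28 thick, centre z 66; on top a black lug 20 (x) x 40 (y) mm, z 118 to 154: pinch it across x, fingertips above z 118 (the case is wider)
- grip (a point): point in the middle of the gauge's grip lug, at x 0, y 0, z 138 mm in the gauge's frame; axes as the gauge's
- needle (a joint): angle (rad) of the thin black weighted needle that swings about the gauge's x axis from a pivot at z 80 mm and hangs to true vertical, settling in about 1 s. 0 = gauge level; positive = needle towards the gauge's +y, as when the +y end of the base is lower. It equals the tilt of the base
- index (a joint): angle (rad) at which the stiff steel two-pronged index clip is set on the dial, about the needle's pivot and in the same sense: 0.17 to 0.36, always on the +y side; it stays as set. The needle is on the mark when the joint needle equals this value
- needle_tip (a point): tip of the needle, 52 mm from the pivot, on the dial face
- index_mark (a point): midpoint of the 8 mm gap between the clip's two prongs, 52 mm from the pivot; the tip of the needle must come to rest here
- timber: rough timber 44 (x) x 240 (y) mm, fixed on a plywood bench hook 120 x 290 x 15 mm with a 22 mm fence at +x. Origin: centre of its underside, 15 mm above the counter; y along its length, z up. Uneven top edge: shoulders 43 to 48 mm high, in the middle one hump (swollen knot), a ridge across the timber rounded to 16 mm radius, 74 mm high, falling away at up to 30 degrees to both sides
- crown (a point): middle of the top of the hump, 74 mm above the timber's underside, 89 mm above the counter; axes as the timber's
- bottle: bystander: white bottle 42 mm across, 125 mm high; origin under its centre
- jar: bystander: white jar 68 mm across, 58 mm high; origin under its centre
- stamp: bystander: rubber stamp with turned wooden handle, 30 x 60 mm, 75 mm high; origin under its centre
There are look-alikes about, which are no part of the job. What is shaped like the gauge but brown or pink is not meant.

How it is judged:
By the outcome, as a careful person would: the job done as asked, in the order asked, and still so for the second after the job is handed in, while the arm keeps its last pose, push and grip.
It also fails if it takes over 45 s, if anything falls off the work surface, if the arm or the gripper's body presses on something with over 40 N, if the wrist force passes 120 N, or if a joint passes its speed limit or range.

## Working session

There is one attempt and no reset: what is moved stays moved. The work goes in short steps, Python scripts to look and compute and a tool call to move; the robot and the scene stay as the last step left them, time stands still between calls to the robot, and variables do not carry over. Pictures are saved under pics/ and viewed, at most 10 in all, crops included, and the job is handed in when it is done.

Besides the shell and the picture viewer there is one more tool, called after ">>>" by a JSON object that holds its "name" and its "arguments". send_rows: Moves the arm, as the interface text tells. Its arguments: {"type":"object","properties":{"targets":{"type":"array"},"force":{"type":"number"}},"required":["targets"]}

```bash
mkdir -p pics
cat > h.py <<'E'
import numpy as np, cv2
from cell import monitor, read_camera, get_calibration, job, robot
from scipy.spatial.transform import Rotation as R
def cal(n):
    c=get_calibration(n); o=np.array(c["orientation"])
    Rm=o if o.shape==(3,3) else R.from_euler('xyz',o).as_matrix()
    return np.array(c["intrinsics"]),np.array(c["D"]),np.array(c["origin"]),Rm
def cloud(n,depth):
    K,D,o,Rm=cal(n); v,u=np.mgrid[0:480,0:640]
    p=cv2.undistortPoints(np.stack([u,v],-1).reshape(-1,1,2).astype(np.float64),K,D).reshape(480,640,2)
    P=np.stack([p[...,0]*depth,-p[...,1]*depth,-depth],-1)
    return P@Rm.T+o
def ray(n,uv):
    K,D,o,Rm=cal(n); p=cv2.undistortPoints(np.array(uv,float).reshape(-1,1,2),K,D).reshape(-1,2)
    d=np.c_[p[:,0],-p[:,1],-np.ones(len(p))]@Rm.T
    return o,d
def plane(n,uv,z):
    o,d=ray(n,uv); return o+d*((z-o[2])/d[:,2])[:,None]
def proj(n,P):
    K,D,o,Rm=cal(n); q=(np.atleast_2d(P)-o)@Rm; q=q*[1,-1,-1]
    return cv2.projectPoints(q,np.zeros(3),np.zeros(3),K,D)[0].reshape(-1,2)
E
python3 - <<'E'
from h import *
for n in("side","top"):
    im,d=read_camera(n); cv2.imwrite(f"pics/{n}0.png",im[...,::-1]); np.savez(f"{n}0",im=im,d=d)
    print(n,get_calibration(n),(d>0).mean())
print(monitor.observe(),robot.tcp_to_grasp)
E
```

```text
side {'intrinsics': array([[536.14875296,   0.        , 315.67675517],
       [  0.        , 536.14875296, 237.69217362],
       [  0.        ,   0.        ,   1.        ]]), 'D': array([-0.05580508,  0.        ,  0.        ,  0.        ,  0.        ]), 'origin': array([ 0.32050177, -0.71945852,  0.63871986]), 'orientation': array([ 0.93415929, -0.0054282 , -0.38145606])} 0.9960709635416667
top {'intrinsics': array([[492.88597433,   0.        , 316.68698685],
       [  0.        , 492.88597433, 235.15568481],
       [  0.        ,   0.        ,   1.        ]]), 'D': array([-0.07159021,  0.        ,  0.        ,  0.        ,  0.        ]), 'origin': array([ 0.43576708, -0.02303556,  1.08207679]), 'orientation': array([ 0.15287316,  0.0048361 , -1.56134137])} 0.996025390625
{'time': 0.1, 'qpos': array([ 1.19396571e+00,  3.42601873e-01,  1.52492325e+00, -2.59001852e-05,
        1.27539027e+00, -1.45989056e-01]), 'qvel': array([-1.77970845e-04, -2.24369029e-03, -2.71456325e-03,  5.20654531e-05,
       -7.84899467e-04, -1.14916639e-03]), 'joint_efforts': array([ 8.35547453e-04, -4.32009673e+01, -2.44692886e+01,  7.18921423e-02,
        5.26627118e-02, -4.82736334e-05]), 'tool_pos': array([0.119964  , 0.51073782, 0.22614041]), 'tool_rot': array([-3.14028038e+00, -1.67915668e-04,  2.91075854e+00]), 'contact_force': array([-0.0287829 ,  0.74526378, -1.10744628]), 'torque': array([ 0.00227313, -0.02594044, -0.01114822]), 'grip_force': 0.0, 'opening': 0.0917904788956116} -0.0188
```

View pics/side0.png

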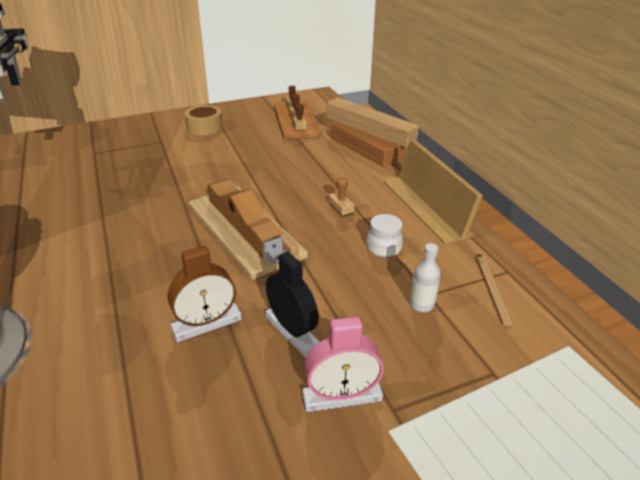

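View pics/top0.png

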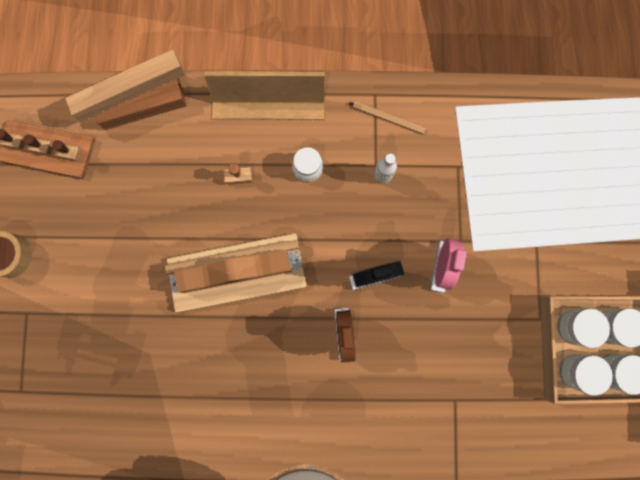

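Side view: candidates are the brown gauge (203,290), the black gauge (292,300) and the pink gauge (345,365). In the top view they are at (345,335), (377,274) and (450,265). The black one, seen from its back with its dial facing away, is the right one. The timber is at top (237,272), with its fence on the upper (+x) side.

Run:
```python
from h import *
S=np.load("side0.npz");T=np.load("top0.npz")
W=cloud("top",T["d"]); im=T["im"].astype(int)
# black gauge: dark pixels in box
dark=(im.max(2)<60); box=np.zeros_like(dark); box[250:300,335:415]=1
m=dark&box
P=W[m]; print("z pct",np.percentile(P[:,2],[5,25,50,75,95,99]))
lug=P[(P[:,2]>.145)&(P[:,2]<.165)]; case=P[(P[:,2]>.09)]
def rect(p,name):
    r=cv2.minAreaRect((p[:,:2]*1000).astype(np.float32)); print(name,len(p),r, p[:,2].mean())
rect(lug,"lug"); rect(case,"case")
W2=cloud("side",S["d"]); i2=S["im"].astype(int)
b2=np.zeros((480,640),bool); b2[245:345,255:325]=1
p2=W2[b2&(i2.max(2)<60)]; l2=p2[(p2[:,2]>.14)&(p2[:,2]<.17)]; rect(l2,"lug side"); print(np.percentile(p2[:,2],[1,50,99]))
# base: bright gray pixels
sat=im.max(2)-im.min(2)
b=box&(sat<30)&(im.max(2)>100); pb=W[b]; rect(pb[(pb[:,2]>.005)&(pb[:,2]<.03)],"base")
# timber: plywood outline, height >.008
bx=np.zeros_like(dark); bx[225:320,155:315]=1
h=W[...,2]
pl=W[bx&(h>.008)&(h<.13)]; rect(pl,"hook")
tm=W[bx&(h>.048)&(h<.12)]; rect(tm,"timber")
top=tm[tm[:,2]>np.percentile(tm[:,2],98.5)]; rect(top,"crown"); print("max z",tm[:,2].max())
for n,P,c in(("top",W,(275,236)),):
  pass
# profile along timber
c,(w,hh),a=cv2.minAreaRect((tm[:,:2]*1000).astype(np.float32))
print(c,w,hh,a)
q=tm[:,:2]-tm[:,:2].mean(0); u,s,vt=np.linalg.svd(q,full_matrices=False); ax=vt[0]*np.sign(vt[0][1]); print("axis",ax,np.degrees(np.arctan2(ax[1],ax[0])))
t=q@ax; 
for k in np.arange(-.13,.13,.01):
    s_=tm[(t>k)&(t<k+.01)]
    if len(s_): print(round(k+.005,3),np.round(np.median(s_,0),4),end=' | ')
```

```text
z pct [0.08890229 0.10331302 0.11308688 0.15196965 0.15544323 0.15683789]
lug 221 ((511.2013244628906, -142.8952178955078), (20.118669509887695, 39.550559997558594), 15.657829284667969) 0.15329277127824317
case 657 ((492.7676696777344, -100.61854553222656), (40.11801528930664, 188.31689453125), 24.278711318969727) 0.12623187449036388
lug side 329 ((512.175537109375, -147.0440673828125), (18.478530883789062, 37.49156951904297), 18.74966049194336) 0.15019870457547746
[0.02495681 0.09150238 0.15460733]
base 57 ((493.01080322265625, -121.89675903320312), (73.72843170166016, 27.194185256958008), 81.40914154052734) 0.015339363238897182
hook 7266 ((516.598388671875, 159.80909729003906), (120.4615478515625, 290.3243408203125), 11.7686128616333) 0.03727188562464025
timber 2537 ((516.679443359375, 159.14637756347656), (45.916629791259766, 244.79029846191406), 11.403260231018066) 0.0680311628820531
crown 39 ((516.706787109375, 158.615478515625), (42.70895767211914, 14.453310012817383), 1.8485281467437744) 0.09109076365878001
max z 0.09437862139581998
(516.679443359375, 159.14637756347656) 45.91
[... 188 characters left out ...]
0.0621] | -0.085 [0.5334 0.0733 0.0625] | -0.075 [0.5314 0.0833 0.0628] | -0.065 [0.5293 0.0926 0.0617] | -0.055 [0.5287 0.1026 0.062 ] | -0.045 [0.5246 0.1123 0.0652] | -0.035 [0.5236 0.1221 0.0707] | -0.025 [0.5214 0.1319 0.076 ] | -0.015 [0.5188 0.1419 0.0814] | -0.005 [0.5161 0.1513 0.0864] | 0.005 [0.514  0.161  0.0885] | 0.015 [0.5121 0.1708 0.0854] | 0.025 [0.5105 0.1805 0.0791] | 0.035 [0.5085 0.191  0.0728] | 0.045 [0.5071 0.2009 0.0673] | 0.055 [0.505  0.2104 0.0628] | 0.065 [0.5048 0.2201 0.0604] | 0.075 [0.5008 0.2302 0.0607] | 0.085 [0.5008 0.2402 0.0613] | 0.095 [0.4982 0.2495 0.0621] | 0.105 [0.4962 0.2595 0.0632] | 0.115 [0.494  0.2692 0.0616] | 0.125 [0.4916 0.2759 0.06  ] |
```

Run:
```python
from h import *
S=np.load("side0.npz")["im"][...,::-1];T=np.load("top0.npz")["im"][...,::-1]
a=cv2.resize(S[180:350,180:330],(450,510)); b=cv2.resize(T[225:315,300:415],(0,0),fx=3,fy=3); 
c=np.zeros((510,800,3),np.uint8); c[:,:450]=a; c[:270,450:795]=b
cv2.imwrite("pics/crop1.png",c)
```

```text
(no output)
```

View pics/crop1.png

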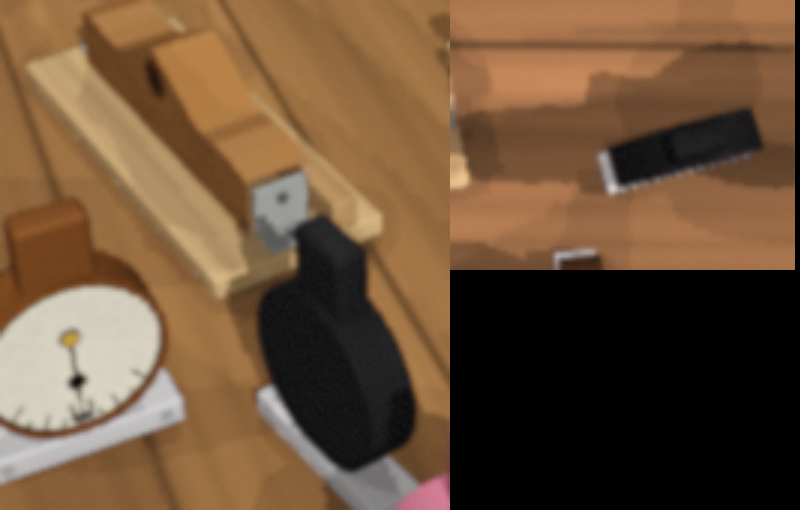

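The crop confirms the black gauge, dial hidden. Its lug fits at 20 x 40 mm with the top near z 0.154, and the hook at 120 x 290 mm. Measured positions: lug (0.511,-0.144) at yaw 16.5°, crown (0.516,0.160) at yaw 11.6°.

```bash
cat >> h.py <<'E'
def go(xyz,azy,pos=None,rot=None):
    s=monitor.observe(); p=np.array(s["tool_pos"]); M=R.from_euler('xyz',s["tool_rot"]).as_matrix()
    az=np.degrees(np.arctan2(M[1,1],M[0,1]))
    print("t%.2f"%s["time"],"pos",p.round(4),"azy %.2f"%az,"F",np.round(s["contact_force"],2),"T",np.round(s["torque"],3),"open %.4f grip %.1f"%(s["opening"],s["grip_force"]))
    print(" shift cm",((np.array(xyz)-p)@M*100).round(2),"spin %.2f"%((az-azy+180)%360-180), "q6 %.2f"%s["qpos"][5])
E
python3 -c "
from h import *
go([.50,.15,.24],40)"
```

```text
t0.10 pos [0.12   0.5107 0.2261] azy 76.77 F [-0.03  0.75 -1.11] T [ 0.002 -0.026 -0.011] open 0.0918 grip 0.0
 shift cm [-45.25 -26.42  -1.36] spin 36.77 q6 -0.15
```

>>> {"name": "send_rows", "arguments": {"targets": [{"translation": [-4.3, -2.5, 0], "spin": 0, "jaw": 0.5}, {"translation": [-8.6, -5, 0], "spin": 0, "jaw": 0.5}, {"translation": [-12.9, -7.5, -0.5], "spin": 0, "jaw": 0.5}, {"translation": [-17.2, -10, -1], "spin": 0, "jaw": 0.5}, {"translation": [-21.5, -12.5, -1.3], "spin": 0, "jaw": 0.5}]}}

```text
time: 0.6
tool_pos: [0.3018, 0.3387, 0.2399]
tool_rot: [3.141, 0.0, 2.911]
contact_force: [0.8, -0.4, 0.5]
opening: 0.0563
grip_force: 0.0
```

>>> {"name": "send_rows", "arguments": {"targets": [{"translation": [-4.3, -2.5, 0], "spin": 6, "jaw": 0.5}, {"translation": [-8.6, -5, 0], "spin": 12, "jaw": 0.5}, {"translation": [-12.9, -7.5, 0], "spin": 18, "jaw": 0.5}, {"translation": [-17.2, -10, 0], "spin": 24, "jaw": 0.5}, {"translation": [-21.5, -12.5, 0], "spin": 30, "jaw": 0.5}]}}

```text
time: 1.1
tool_pos: [0.4825, 0.1676, 0.2395]
tool_rot: [-3.141, -0.0, 2.383]
contact_force: [1.0, 1.2, -0.0]
opening: 0.0461
grip_force: 0.0
```

```bash
python3 -c "
from h import *
go([.511,-.144,.20],16.5)"
```

```text
t1.10 pos [0.4825 0.1676 0.2395] azy 46.51 F [ 1.    1.23 -0.03] T [-0.043  0.031 -0.032] open 0.0461 grip 0.0
 shift cm [-23.51 -20.65   3.95] spin 30.01 q6 -0.63
```

>>> {"name": "send_rows", "arguments": {"targets": [{"translation": [-3.2, -2.8, 0], "spin": 6, "jaw": 0.5}, {"translation": [-6.4, -5.6, 0], "spin": 12, "jaw": 0.5}, {"translation": [-9.6, -8.4, 0], "spin": 18, "jaw": 0.5}, {"translation": [-12.8, -11.2, 0], "spin": 24, "jaw": 0.5}, {"translation": [-16, -14, 0], "spin": 30, "jaw": 0.5}]}}

```text
time: 1.6
tool_pos: [0.5019, -0.0439, 0.2394]
tool_rot: [-3.141, -0.0, 1.859]
contact_force: [1.0, 0.6, -0.1]
opening: 0.0458
grip_force: 0.0
```

```bash
python3 -c "
from h import *
go([.511,-.144,.175],16.5)"
```

```text
t1.60 pos [ 0.5019 -0.0439  0.2394] azy 16.53 F [ 0.99  0.61 -0.12] T [-0.098 -0.025 -0.019] open 0.0458 grip 0.0
 shift cm [-9.86 -1.97  6.44] spin 0.03 q6 -0.53
```

>>> {"name": "send_rows", "arguments": {"targets": [{"translation": [-3.5, -0.7, 0], "spin": 0, "jaw": 0.5}, {"translation": [-7, -1.4, 0], "spin": 0, "jaw": 0.5}, {"translation": [-9.9, -2, 1.5], "spin": 0, "jaw": 0.5}, {"translation": [-9.9, -2, 4], "spin": 0, "jaw": 0.5}, {"translation": [-9.9, -2, 6.4], "spin": 0, "jaw": 0.5}]}}

```text
time: 2.1
tool_pos: [0.5114, -0.1439, 0.1745]
tool_rot: [-3.141, -0.0, 1.862]
contact_force: [0.6, -0.0, -0.1]
opening: 0.0462
grip_force: 0.0
```

Run:
```python
from h import *
im,d=read_camera("side"); cv2.imwrite("pics/s2.png",cv2.resize(im[180:400,180:400,::-1],(600,600)))
go([.511,-.144,.124],16.5)
```

```text
t2.15 pos [ 0.5092 -0.1425  0.1705] azy 16.70 F [-1.67  0.2  -2.8 ] T [-0.106  0.121  0.038] open 0.0457 grip 0.0
 shift cm [-0.22  0.15  4.64] spin 0.20 q6 -0.71
```

View pics/s2.png

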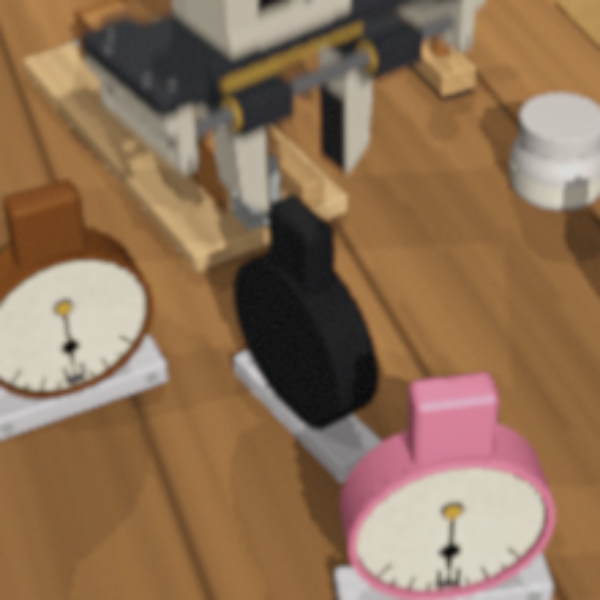

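The fingers straddle the black lug, at crop (255,170) and (345,120), with the lug at (300,230). Now I descend to TCP z≈0.124.

>>> {"name": "send_rows", "arguments": {"targets": [{"translation": [-0.1, 0.1, 2], "spin": 0, "jaw": 0.5}, {"translation": [-0.1, 0.1, 3.5], "spin": 0, "jaw": 0.5}, {"translation": [-0.1, 0.1, 4.8], "spin": 0, "jaw": 0.5}, {"translation": [-0.1, 0.1, 4.9], "spin": 0, "jaw": 0.5}, {"translation": [-0.1, 0.1, 4.9], "spin": 0, "jaw": 0.5}]}}

```text
time: 2.65
tool_pos: [0.513, -0.1433, 0.127]
tool_rot: [-3.141, -0.0, 1.864]
contact_force: [0.5, 0.5, 1.0]
opening: 0.0459
grip_force: 0.0
```

```bash
python3 -c "
from h import *
go([.511,-.144,.124],16.5)"
```

```text
t2.65 pos [ 0.513  -0.1433  0.127 ] azy 16.79 F [0.51 0.49 1.01] T [-0.102  0.03  -0.025] open 0.0459 grip 0.0
 shift cm [-0.01 -0.21  0.3 ] spin 0.29 q6 -0.71
```

>>> {"name": "send_rows", "arguments": {"targets": [{"translation": [0, -0.1, 0.2], "spin": 0, "jaw": 0.2}, {"translation": [0, -0.1, 0.2], "spin": 0, "jaw": 0.05}, {"translation": [0, -0.1, 0.2], "spin": 0, "jaw": 0.05}, {"translation": [0, -0.1, 0.2], "spin": 0, "jaw": 0.05}, {"translation": [0, -0.1, 0.2], "spin": 0, "jaw": 0.05}], "force": 40}}

```text
time: 3.15
tool_pos: [0.5121, -0.1438, 0.1251]
tool_rot: [3.141, 0.0, 1.864]
contact_force: [-0.3, 0.8, 2.5]
opening: 0.0196
grip_force: 39.8
```

```bash
python3 -c "
from h import *
go([.511,-.144,.124],16.5)
go([.47,-.05,.23],-100)"
```

```text
t3.15 pos [ 0.5121 -0.1438  0.1251] azy 16.78 F [-0.26  0.81  2.49] T [-0.11   0.165  0.03 ] open 0.0196 grip 39.8
 shift cm [ 0.01 -0.11  0.11] spin 0.28 q6 -0.71
t3.15 pos [ 0.5121 -0.1438  0.1251] azy 16.78 F [-0.26  0.81  2.49] T [-0.11   0.165  0.03 ] open 0.0196 grip 39.8
 shift cm [ 10.19  -1.31 -10.5 ] spin 116.78 q6 -0.71
```

>>> {"name": "send_rows", "arguments": {"targets": [{"translation": [0, 0, -2], "spin": 0, "jaw": 0.05}, {"translation": [0, 0, -5], "spin": 0, "jaw": 0.05}, {"translation": [2, 0, -8], "spin": 5, "jaw": 0.05}, {"translation": [4, 0, -11], "spin": 12, "jaw": 0.05}, {"translation": [6, 0, -12], "spin": 19, "jaw": 0.05}], "force": 60}}

```text
time: 3.65
tool_pos: [0.4952, -0.086, 0.2473]
tool_rot: [3.138, 0.001, 1.526]
contact_force: [2.2, 0.7, -3.3]
opening: 0.0196
grip_force: 59.8
```

>>> {"name": "send_rows", "arguments": {"targets": [{"translation": [1, 0, 0], "spin": 8, "jaw": 0.05}, {"translation": [2, 0, 0], "spin": 16, "jaw": 0.05}, {"translation": [3, 0, 0], "spin": 24, "jaw": 0.05}, {"translation": [4, 0, 0], "spin": 32, "jaw": 0.05}, {"translation": [4, 0, 0], "spin": 40, "jaw": 0.05}]}}

```text
time: 4.15
tool_pos: [0.4956, -0.045, 0.2441]
tool_rot: [-3.14, 0.0, 0.829]
contact_force: [0.0, -0.4, -3.5]
opening: 0.0195
grip_force: 59.8
```

>>> {"name": "send_rows", "arguments": {"targets": [{"translation": [0, 0, 0], "spin": 8, "jaw": 0.05}, {"translation": [0, 0, 0], "spin": 16, "jaw": 0.05}, {"translation": [0, 0, 0], "spin": 24, "jaw": 0.05}, {"translation": [0, 0, 0], "spin": 32, "jaw": 0.05}, {"translation": [0, 0, 0], "spin": 40, "jaw": 0.05}]}}

```text
time: 4.65
tool_pos: [0.4956, -0.0462, 0.244]
tool_rot: [-3.141, 0.002, 0.13]
contact_force: [0.1, -0.2, -4.8]
opening: 0.0195
grip_force: 59.8
```

>>> {"name": "send_rows", "arguments": {"targets": [{"translation": [0, 0, 0], "spin": 6, "jaw": 0.05}, {"translation": [0, 0, 0], "spin": 12, "jaw": 0.05}, {"translation": [0, 0, 0], "spin": 16, "jaw": 0.05}, {"translation": [0, 0, 0], "spin": 18, "jaw": 0.05}, {"translation": [0, 0, 0], "spin": 18, "jaw": 0.05}]}}

```text
time: 5.15
tool_pos: [0.4957, -0.0462, 0.2441]
tool_rot: [-3.141, 0.001, -0.179]
contact_force: [0.0, -0.2, -3.3]
opening: 0.0199
grip_force: 59.8
```

Run:
```python
from h import *
im,d=read_camera("side"); np.savez("s3",im=im,d=d)
s=monitor.observe(); go([.47,-.05,.23],-110)
c=proj("side",np.array(s["tool_pos"])-[0,0,.055])[0]; print(c)
u,v=c.astype(int); cv2.imwrite("pics/s3.png",cv2.resize(im[v-60:v+60,u-60:u+60,::-1],(600,600),interpolation=cv2.INTER_CUBIC))
```

```text
t5.20 pos [ 0.4958 -0.0462  0.2442] azy -100.17 F [ 0.86  0.39 -3.87] T [-0.043  0.18  -0.057] open 0.0196 grip 59.8
 shift cm [-2.47  0.83  1.42] spin 9.83 q6 1.50
[256.77363723 205.63605554]
```

View pics/s3.png

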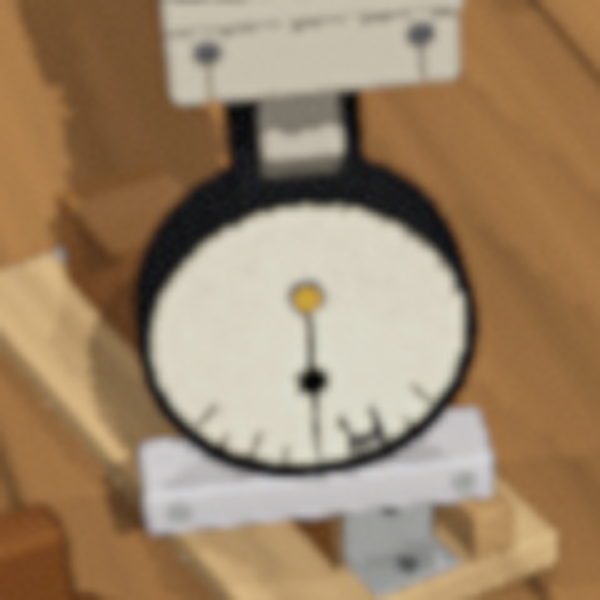

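Dial in hand: pivot at crop (307,297), needle hanging down to (318,450), clip prongs near (348,425) and (378,420) on the +y (right) side.

```bash
cat >> h.py <<'E'
def dial(im,pvz=None,off=.0145,show=True):
    s=monitor.observe(); p=np.array(s["tool_pos"]); M=R.from_euler('xyz',s["tool_rot"]).as_matrix()
    n=M[:,1]; e=np.cross([0,0,1],n); e/=np.linalg.norm(e)   # gauge +y (level)
    up=np.cross(n,e)
    v,u=np.mgrid[0:480,0:640]; o,d=ray("side",np.stack([u,v],-1).reshape(-1,2))
    P=o+d*(((p+n*off-o)@n)/(d@n))[:,None]; Q=P-p
    return (Q@e).reshape(480,640)*1000,(Q@up).reshape(480,640)*1000
E
python3 - <<'E'
from h import *
im=np.load("s3.npz")["im"].astype(int); Y,Z=dial(im)
hsv=cv2.cvtColor(im.astype(np.uint8),cv2.COLOR_RGB2HSV).astype(int)
box=(abs(Y)<60)&(Z<0)&(Z>-125)
yel=box&(hsv[...,1]>110)&(hsv[...,2]>120)&(abs(Y)<15)&(Z>-65)&(Z<-25)
print("pivot",Y[yel].mean(),Z[yel].mean(),yel.sum())
y0,z0=Y[yel].mean(),Z[yel].mean()
r=np.hypot(Y-y0,Z-z0); a=np.degrees(np.arctan2(Y-y0,-(Z-z0)))
L=im.mean(2)
for lo,hi in((8,18),(24,30),(32,36),(36,40),(40,43),(43,46),(46,49),(49,52),(52,55)):
    out=[]
    for A in np.arange(-8,34,2):
        k=(r>=lo)&(r<hi)&(a>=A)&(a<A+2)&box
        out.append(int(L[k].mean()) if k.any() else -1)
    print(lo,hi,out)
# white disc outline
w=box&(L>170)&(r<60); q=np.c_[Y[w],Z[w]]; print("disc",q.min(0),q.max(0))
E
```

```text
pivot -0.6308783166773033 -43.122924332469466 19
8 18 [-1, -1, 155, -1, 141, 146, 152, 173, 189, 191, 201, 202, 210, 210, 210, 210, 209, 210, 209, 210, 210]
24 30 [134, -1, 81, 31, 98, 77, 66, 143, 154, 201, 203, 211, 211, 211, 210, 210, 210, 210, 210, 210, 210]
32 36 [93, 166, 107, 49, 96, 45, 125, 172, 201, -1, 209, 211, 210, 210, 209, 209, 209, 209, 209, 210, 210]
36 40 [212, 210, 196, 147, 144, 187, 209, 208, 210, 211, 211, 211, 211, 210, 210, 210, 210, 210, 210, 210, 209]
40 43 [211, 211, 201, 171, 162, 195, 209, 211, 210, 209, 210, 211, 211, 211, 210, 210, 209, 210, 209, 210, 210]
43 46 [210, 211, 201, 169, 161, 194, 209, 206, 194, 184, 204, 210, 211, 207, 197, 187, 204, 208, 210, 209, 210]
46 49 [210, 211, 201, 164, 151, 189, 207, 192, 159, 168, 195, 210, 209, 199, 169, 171, 199, 210, 211, 210, 210]
49 52 [210, 211, 203, 173, 172, 209, 210, 201, 167, 154, 186, 207, 208, 177, 140, 168, 204, 210, 211, 211, 211]
52 55 [209, 211, 207, 175, 190, 208, 212, 212, 201, 139, 147, 167, 169, 128, 102, 157, 207, 211, 203, 206, 212]
disc [ -46.98460314 -102.89186995] [ 44.77321849 -12.26647707]
```

Index minus needle is about 15.6° (0.272 rad), with the prongs at about 10.2° and 21.6°, which fits the 8 mm gap. Next I'll go over the hump.

```bash
python3 -c "
from h import *
go([.515,.164,.25],11.6)"
```

```text
t5.20 pos [ 0.4958 -0.0462  0.2442] azy -100.17 F [ 0.86  0.39 -3.87] T [-0.043  0.18  -0.057] open 0.0196 grip 59.8
 shift cm [ -1.82 -21.03  -0.57] spin -111.77 q6 1.50
```

>>> {"name": "send_rows", "arguments": {"targets": [{"translation": [0, 0, -2], "spin": -6, "jaw": 0.05}, {"translation": [0, -2, -3], "spin": -14, "jaw": 0.05}, {"translation": [-0.4, -4.5, -3], "spin": -22, "jaw": 0.05}, {"translation": [-0.7, -7.5, -3], "spin": -30, "jaw": 0.05}, {"translation": [-0.9, -10.5, -3], "spin": -38, "jaw": 0.05}]}}

```text
time: 5.7
tool_pos: [0.5057, 0.0595, 0.2745]
tool_rot: [-3.141, 0.0, 0.491]
contact_force: [0.2, 0.7, -3.8]
opening: 0.0197
grip_force: 59.8
```

>>> {"name": "send_rows", "arguments": {"targets": [{"translation": [0, 0, 0], "spin": -8, "jaw": 0.05}, {"translation": [0, 0, 0], "spin": -16, "jaw": 0.05}, {"translation": [0, 0, 0], "spin": -24, "jaw": 0.05}, {"translation": [0, 0, 0], "spin": -32, "jaw": 0.05}, {"translation": [0, 0, 0], "spin": -40, "jaw": 0.05}]}}

```text
time: 6.2
tool_pos: [0.5057, 0.0587, 0.2744]
tool_rot: [-3.141, 0.0, 1.19]
contact_force: [0.9, 0.8, -4.4]
opening: 0.0199
grip_force: 59.9
```

```bash
python3 -c "
from h import *
go([.515,.164,.25],11.6)"
```

```text
t6.20 pos [0.5057 0.0587 0.2744] azy -21.82 F [ 0.87  0.84 -4.36] T [-0.069  0.153  0.083] open 0.0199 grip 59.9
 shift cm [10.12 -3.05  2.44] spin -33.42 q6 0.35
```

>>> {"name": "send_rows", "arguments": {"targets": [{"translation": [2, -0.6, 0], "spin": -7, "jaw": 0.05}, {"translation": [4.5, -1.4, 0], "spin": -14, "jaw": 0.05}, {"translation": [7.5, -2.3, 0], "spin": -21, "jaw": 0.05}, {"translation": [9.5, -2.9, 1], "spin": -28, "jaw": 0.05}, {"translation": [10.1, -3.1, 2], "spin": -33.4, "jaw": 0.05}]}}

```text
time: 6.7
tool_pos: [0.5153, 0.166, 0.2542]
tool_rot: [3.141, -0.001, 1.774]
contact_force: [0.0, 0.1, -3.3]
opening: 0.0196
grip_force: 59.9
```

Run:
```python
from h import *
im,d=read_camera("side"); np.savez("s4",im=im,d=d); cv2.imwrite("pics/s4.png",cv2.resize(im[90:290,150:350,::-1],(600,600)))
im,d=read_camera("top"); np.savez("t4",im=im,d=d)
go([.515,.164,.217],11.6)
```

```text
t6.80 pos [0.5143 0.1647 0.2529] azy 11.37 F [-0.2  -0.94 -3.39] T [-0.059  0.038  0.026] open 0.0194 grip 59.9
 shift cm [-0.08  0.06  3.59] spin -0.23 q6 -0.03
```

View pics/s4.png

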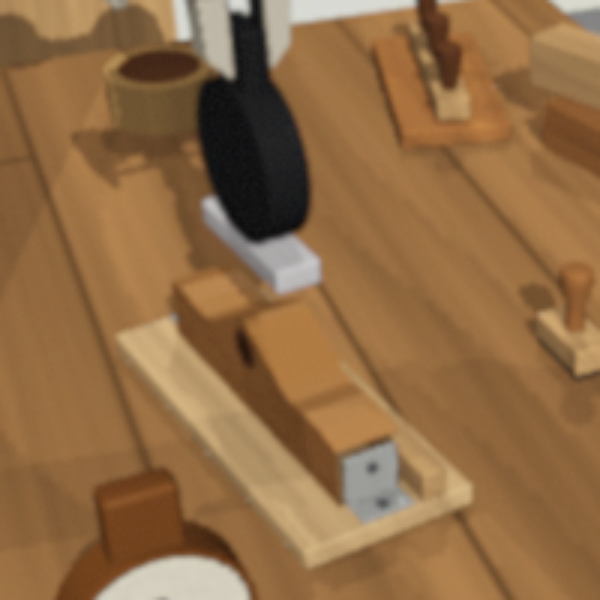

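The gauge is level above the hump, in line with the timber. Now down to first touch.

>>> {"name": "send_rows", "arguments": {"targets": [{"translation": [-0.1, 0.05, 1.5], "spin": -0.2, "jaw": 0.05}, {"translation": [-0.1, 0.05, 2.5], "spin": -0.2, "jaw": 0.05}, {"translation": [-0.1, 0.05, 3.2], "spin": -0.2, "jaw": 0.05}, {"translation": [-0.1, 0.05, 3.4], "spin": -0.2, "jaw": 0.05}, {"translation": [-0.1, 0.05, 3.5], "spin": -0.2, "jaw": 0.05}], "force": 20}}

```text
time: 7.3
tool_pos: [0.5162, 0.1627, 0.2198]
tool_rot: [3.142, -0.0, 1.768]
contact_force: [0.1, -0.7, -4.1]
opening: 0.0202
grip_force: 20.0
```

>>> {"name": "send_rows", "arguments": {"targets": [{"translation": [0, 0, 0.1], "spin": 0, "jaw": 0.05}, {"translation": [0, 0, 0.2], "spin": 0, "jaw": 0.05}, {"translation": [0, 0, 0.3], "spin": 0, "jaw": 0.05}, {"translation": [0, 0, 0.3], "spin": 0, "jaw": 0.05}, {"translation": [0, 0, 0.3], "spin": 0, "jaw": 0.05}]}}

```text
time: 7.8
tool_pos: [0.5161, 0.163, 0.2168]
tool_rot: [3.141, -0.0, 1.769]
contact_force: [-0.6, -0.1, -4.2]
opening: 0.0197
grip_force: 20.0
```

```bash
python3 -c "
from h import *
go([.5151,.1643,.214],11.6)"
```

```text
t7.80 pos [0.5161 0.163  0.2168] azy 11.38 F [-0.57 -0.11 -4.23] T [-0.069  0.073  0.028] open 0.0197 grip 20.0
 shift cm [ 0.15 -0.08  0.28] spin -0.22 q6 -0.03
```

>>> {"name": "send_rows", "arguments": {"targets": [{"translation": [0.15, -0.05, 0.05], "spin": -0.2, "jaw": 0.05}, {"translation": [0.15, -0.05, 0.1], "spin": -0.2, "jaw": 0.05}, {"translation": [0.15, -0.05, 0.15], "spin": -0.2, "jaw": 0.05}, {"translation": [0.15, -0.05, 0.2], "spin": -0.2, "jaw": 0.05}, {"translation": [0.15, -0.05, 0.2], "spin": -0.2, "jaw": 0.05}]}}

```text
time: 8.3
tool_pos: [0.5153, 0.1643, 0.2146]
tool_rot: [-3.141, -0.0, 1.773]
contact_force: [0.6, -0.3, -3.2]
opening: 0.0198
grip_force: 20.0
```

>>> {"name": "send_rows", "arguments": {"targets": [{"translation": [0, 0, 0.05], "spin": 0, "jaw": 0.05}, {"translation": [0, 0, 0.1], "spin": 0, "jaw": 0.05}, {"translation": [0, 0, 0.1], "spin": 0, "jaw": 0.05}, {"translation": [0, 0, 0.1], "spin": 0, "jaw": 0.05}, {"translation": [0, 0, 0.1], "spin": 0, "jaw": 0.05}]}}

```text
time: 8.8
tool_pos: [0.5154, 0.1644, 0.214]
tool_rot: [3.141, -0.0, 1.773]
contact_force: [0.1, -0.1, -0.3]
opening: 0.0198
grip_force: 20.0
```

```bash
python3 -c "
from h import *
go([.5151,.1643,.214],11.6)"
```

```text
t8.80 pos [0.5154 0.1644 0.214 ] azy 11.58 F [ 0.14 -0.15 -0.28] T [-0.156  0.202 -0.044] open 0.0198 grip 20.0
 shift cm [ 0.   -0.03 -0.  ] spin -0.02 q6 -0.04
```

>>> {"name": "send_rows", "arguments": {"targets": [{"translation": [0, 0, 0.05], "spin": 0, "jaw": 0.05}, {"translation": [0.3, 0, 0.06], "spin": 0, "jaw": 0.05}, {"translation": [0.6, 0, 0.08], "spin": 0, "jaw": 0.05}, {"translation": [0.9, 0, 0.1], "spin": 0, "jaw": 0.05}, {"translation": [1.25, 0, 0.14], "spin": 0, "jaw": 0.05}], "force": 12}}

```text
time: 9.3
tool_pos: [0.513, 0.1769, 0.2126]
tool_rot: [3.141, -0.0, 1.773]
contact_force: [0.0, 0.5, 4.2]
opening: 0.0198
grip_force: 12.0
```

Run:
```python
from h import *
im,d=read_camera("side"); np.savez("s5",im=im,d=d); cv2.imwrite("pics/s5.png",cv2.resize(im[110:230,180:300,::-1],(600,600)))
go([.5074,.2021,.208],11.6)
```

```text
t9.35 pos [0.5128 0.1774 0.2125] azy 11.60 F [-1.21 -0.35  4.67] T [-0.253  0.113  0.015] open 0.0200 grip 12.0
 shift cm [ 2.53 -0.03  0.45] spin -0.00 q6 -0.01
```

View pics/s5.png

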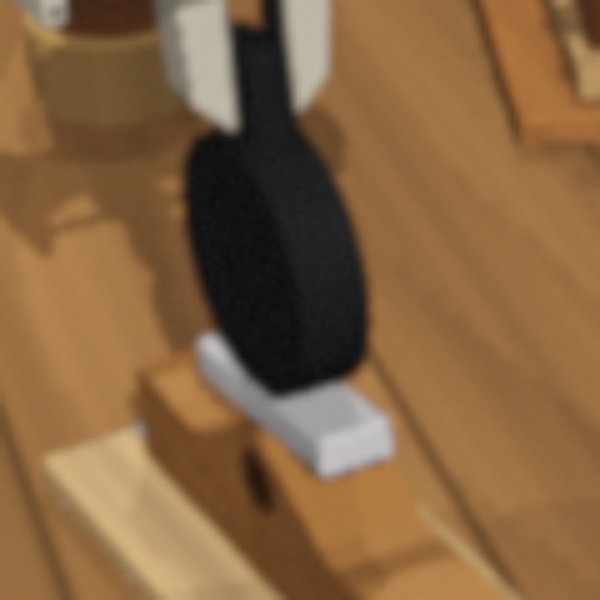

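```bash
cat >> h.py <<'E'
C=np.array([.516,.160,.089]); EY=np.array([-.2011,.9796,0]); EX=np.array([.9796,.2011,0])
def base(im,d,off=0):
    # aluminium pixels -> timber frame coords; top face & end, line fits
    W=cloud("side",d)-C; y=W@EY; x=W@EX; z=W[...,2]
    im=im.astype(int); g=(im.max(2)-im.min(2)<30)&(im.max(2)>95)&(abs(x)<.03)&(abs(y)<.09)&(z>-.02)&(z<.045)
    g=cv2.erode(g.astype(np.uint8),np.ones((2,2)))>0
    print("n",g.sum(),"y range",np.percentile(y[g],[1,99]).round(4),"z",np.percentile(z[g],[1,99]).round(4))
    # top edge envelope: max z per y bin
    for k in np.arange(-.07,.08,.01):
        b=g&(y>k)&(y<k+.01)
        if b.sum()>5: print(round(k+.005,3),b.sum(),"z %.4f..%.4f x %.4f..%.4f"%(*np.percentile(z[b],[3,97]),*np.percentile(x[b],[3,97])))
    return g,x,y,z
E
python3 - <<'E'
from h import *
for f in("s4","s5"):
    s=np.load(f+".npz"); base(s["im"],s["d"])
    # case: black pixels; near rim silhouette, y of lug centre vs case centre
    W=cloud("side",s["d"])-C; y=W@EY;x=W@EX;z=W[...,2]
    k=(s["im"].max(2)<50)&(abs(x)<.03)&(abs(y)<.12)&(z>.0)&(z<.2)
    back=k&(x<-.008); print("backface",back.sum(),"y",np.percentile(y[back],[2,50,98]).round(4),"z",np.percentile(z[back],[2,98]).round(4))
E
```

```text
n 9 y range [-0.0508 -0.0473] z [0.0404 0.043 ]
-0.045 8 z 0.0404..0.0426 x -0.0061..0.0139
backface 992 y [-0.0453 -0.0066  0.0467] z [0.0675 0.1739]
n 360 y range [-0.0517  0.0517] z [-0.0118  0.021 ]
-0.055 38 z 0.0062..0.0209 x -0.0140..0.0130
-0.045 107 z 0.0044..0.0207 x -0.0150..0.0132
-0.035 50 z 0.0080..0.0199 x -0.0154..0.0087
-0.025 53 z -0.0126..0.0201 x -0.0155..0.0163
-0.015 28 z 0.0065..0.0176 x -0.0148..0.0097
-0.005 12 z 0.0032..0.0142 x -0.0160..-0.0142
0.005 10 z 0.0039..0.0154 x -0.0159..-0.0138
0.015 12 z 0.0034..0.0138 x -0.0158..-0.0140
0.025 14 z 0.0022..0.0161 x -0.0159..-0.0137
0.035 14 z 0.0019..0.0154 x -0.0158..-0.0112
0.045 15 z 0.0036..0.0124 x -0.0157..-0.0099
0.055 7 z 0.0020..0.0119 x -0.0146..-0.0089
backface 957 y [-0.0408 -0.0016  0.0493] z [0.0257 0.15  ]
```

The base centre stayed on the crown (y range ±52 mm) and the tilt is about 5°, so the rocking works. Next is the rest of it.

>>> {"name": "send_rows", "arguments": {"targets": [{"translation": [0.35, 0, 0.04], "spin": 0, "jaw": 0.05}, {"translation": [0.7, 0, 0.08], "spin": 0, "jaw": 0.05}, {"translation": [1.05, 0, 0.14], "spin": 0, "jaw": 0.05}, {"translation": [1.4, 0, 0.21], "spin": 0, "jaw": 0.05}, {"translation": [1.75, 0, 0.29], "spin": 0, "jaw": 0.05}]}}

```text
time: 9.85
tool_pos: [0.5093, 0.194, 0.2092]
tool_rot: [-3.142, -0.0, 1.773]
contact_force: [0.8, -0.3, 1.5]
opening: 0.02
grip_force: 12.0
```

Run:
```python
from h import *
go([.5074,.2021,.2078],11.6)
```

```text
t9.85 pos [0.5093 0.194  0.2092] azy 11.58 F [ 0.77 -0.31  1.5 ] T [-0.322 -0.137 -0.035] open 0.0200 grip 12.0
 shift cm [ 0.83 -0.02  0.14] spin -0.02 q6 0.02
```

>>> {"name": "send_rows", "arguments": {"targets": [{"translation": [0.3, 0, 0.06], "spin": 0, "jaw": 0.05}, {"translation": [0.6, 0, 0.12], "spin": 0, "jaw": 0.05}, {"translation": [0.83, 0, 0.18], "spin": 0, "jaw": 0.05}, {"translation": [0.83, 0, 0.18], "spin": 0, "jaw": 0.05}, {"translation": [0.83, 0, 0.18], "spin": 0, "jaw": 0.05}]}}

```text
time: 10.35
tool_pos: [0.5073, 0.202, 0.2072]
tool_rot: [-3.141, -0.001, 1.773]
contact_force: [0.5, -0.2, -2.2]
opening: 0.0199
grip_force: 12.0
```

Run:
```python
from h import *
im,d=read_camera("side"); np.savez("s6",im=im,d=d); 
t,dt=read_camera("top"); np.savez("t6",im=t,d=dt)
c=np.zeros((600,800,3),np.uint8); c[:,:500]=cv2.resize(im[110:230,185:285,::-1],(500,600)); c[:400,500:]=cv2.resize(t[220:320,200:275,::-1],(300,400)); cv2.imwrite("pics/s6.png",c)
go([.5074,.2021,.2078],11.6)
g,x,y,z=base(im,d)
```

```text
t10.45 pos [0.5073 0.2019 0.2073] azy 11.57 F [ 0.99  0.49 -3.02] T [0.105 0.098 0.008] open 0.0197 grip 12.0
 shift cm [ 0.01  0.01 -0.05] spin -0.03 q6 0.04
n 332 y range [-0.0459  0.0541] z [-0.0074  0.0265]
-0.045 103 z 0.0104..0.0261 x -0.0152..0.0121
-0.035 50 z 0.0121..0.0263 x -0.0155..0.0080
-0.025 44 z 0.0108..0.0239 x -0.0161..0.0085
-0.015 38 z -0.0077..0.0214 x -0.0162..0.0198
-0.005 19 z 0.0052..0.0187 x -0.0164..0.0042
0.005 13 z 0.0007..0.0139 x -0.0160..-0.0146
0.015 12 z 0.0016..0.0125 x -0.0163..-0.0145
0.025 13 z -0.0019..0.0093 x -0.0161..-0.0146
0.035 17 z -0.0052..0.0105 x -0.0160..-0.0136
0.045 13 z -0.0067..0.0054 x -0.0166..-0.0124
0.055 10 z -0.0070..0.0034 x -0.0158..-0.0100
```

View pics/s6.png

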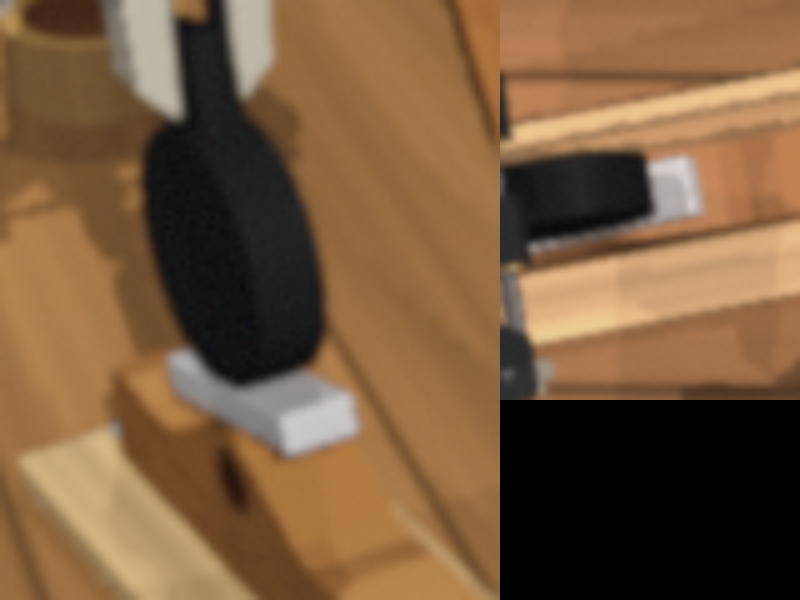

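```bash
cat >> h.py <<'E'
def tilt(im,d):
    W=cloud("side",d)-C; y=W@EY*1e3; x=W@EX*1e3; z=W[...,2]*1e3; I=im.astype(int)
    g=(I.max(2)-I.min(2)<30)&(I.max(2)>95)&(x<-11)&(x>-19)&(abs(y)<60)&(z>-15)&(z<28)
    p=np.c_[y[g],z[g]]; vx,vy,a,b=cv2.fitLine(p.astype(np.float32),cv2.DIST_HUBER,0,.01,.01).ravel()
    print("base back face n",len(p),"tilt %.2f at"%-np.degrees(np.arctan2(vy,vx)),a,b)
    # per-y-bin mid of face height
    Y=[];Zl=[];Zh=[]
    for k in range(-40,56,8):
        m=(p[:,0]>k)&(p[:,0]<k+8)
        if m.sum()>4: Y.append(p[m,0].mean());Zl.append(p[m,1].min());Zh.append(p[m,1].max())
    for n,Z in(("low",Zl),("high",Zh)): print(n,-np.degrees(np.arctan(np.polyfit(Y,Z,1)[0])).round(2))
    k=((I.max(2)<50)&(x<-6)&(x>-22)&(abs(y)<80)&(z>5)&(z<135)).astype(np.uint8)
    cs,_=cv2.findContours(k,cv2.RETR_EXTERNAL,cv2.CHAIN_APPROX_NONE); c=max(cs,key=cv2.contourArea)[:,0]
    q=np.c_[y[c[:,1],c[:,0]],z[c[:,1],c[:,0]]]
    # circle with known radius 52, robust
    from scipy.optimize import least_squares
    q=q[q[:,1]<105]
    r=least_squares(lambda s:np.hypot(q[:,0]-s[0],q[:,1]-s[1])-s[2],[0,60,52],loss="soft_l1")
    P=(np.array(monitor.observe()["tool_pos"])-C)*1e3; G=np.array([P@EY,P[2]+18.8])
    print("case centre",r.x.round(1),"G",G.round(1))
    dy,dz=G-r.x[:2]; print("tilt by case %.2f dist %.1f"%(np.degrees(np.arctan2(dy,dz)),np.hypot(dy,dz)))
E
python3 - <<'E'
from h import *
for f in("s5","s6"):
    s=np.load(f+".npz"); tilt(s["im"],s["d"])
E
```

```text
base back face n 202 tilt 4.02 at -0.4306988 11.071058
low 3.46
high 3.35
case centre [ 5.3 67.4 47.3] G [ 42.8 137.1]
tilt by case 28.30 dist 79.1
base back face n 192 tilt 12.72 at 2.4268823 9.861494
low 13.95
high 10.65
case centre [21.  64.9 48.2] G [ 42.8 137.1]
tilt by case 16.83 dist 75.4
```

The side and back of the base give a tilt of about 12–13°. I'll grip firmly, lift, and turn the dial to the camera to read the needle directly.

>>> {"name": "send_rows", "arguments": {"targets": [{"translation": [0, 0, 0], "spin": 0, "jaw": 0.05}, {"translation": [0, 0, 0], "spin": 0, "jaw": 0.05}, {"translation": [0, 0, -2], "spin": 0, "jaw": 0.05}, {"translation": [0, 0, -5], "spin": 0, "jaw": 0.05}, {"translation": [-3, 0, -8], "spin": 6, "jaw": 0.05}], "force": 60}}

```text
time: 10.95
tool_pos: [0.5128, 0.1744, 0.2881]
tool_rot: [-3.14, -0.002, 1.67]
contact_force: [1.3, 1.0, -3.2]
opening: 0.0198
grip_force: 60.0
```

>>> {"name": "send_rows", "arguments": {"targets": [{"translation": [-3, 0, 0], "spin": 8, "jaw": 0.05}, {"translation": [-6, 0, 0], "spin": 16, "jaw": 0.05}, {"translation": [-9, 0, 0], "spin": 24, "jaw": 0.05}, {"translation": [-11, 0, 0], "spin": 32, "jaw": 0.05}, {"translation": [-12, 0, 0], "spin": 40, "jaw": 0.05}]}}

```text
time: 11.45
tool_pos: [0.5253, 0.051, 0.2874]
tool_rot: [3.142, 0.001, 0.962]
contact_force: [0.0, 0.2, -3.1]
opening: 0.0197
grip_force: 60.0
```

>>> {"name": "send_rows", "arguments": {"targets": [{"translation": [0, 0, 0], "spin": 8, "jaw": 0.05}, {"translation": [0, 0, 0], "spin": 16, "jaw": 0.05}, {"translation": [0, 0, 0], "spin": 24, "jaw": 0.05}, {"translation": [0, 0, 0], "spin": 32, "jaw": 0.05}, {"translation": [0, 0, 0], "spin": 40, "jaw": 0.05}]}}

```text
time: 11.95
tool_pos: [0.5252, 0.0528, 0.2875]
tool_rot: [-3.142, 0.0, 0.266]
contact_force: [-0.1, -0.2, -3.5]
opening: 0.0196
grip_force: 60.0
```

>>> {"name": "send_rows", "arguments": {"targets": [{"translation": [0, 0, 0], "spin": 8, "jaw": 0.05}, {"translation": [0, 0, 0], "spin": 15, "jaw": 0.05}, {"translation": [0, 0, 0], "spin": 20, "jaw": 0.05}, {"translation": [0, 0, 0], "spin": 23, "jaw": 0.05}, {"translation": [0, 0, 0], "spin": 24, "jaw": 0.05}]}}

```text
time: 12.45
tool_pos: [0.5252, 0.0529, 0.2875]
tool_rot: [3.141, 0.0, -0.148]
contact_force: [-0.2, 0.7, -3.6]
opening: 0.0198
grip_force: 60.0
```

>>> {"name": "send_rows", "arguments": {"targets": [{"translation": [0, 0, 0], "spin": 0, "jaw": 0.05}, {"translation": [0, 0, 0], "spin": 0, "jaw": 0.05}, {"translation": [0, 0, 0], "spin": 0, "jaw": 0.05}, {"translation": [0, 0, 0], "spin": 0, "jaw": 0.05}, {"translation": [0, 0, 0], "spin": 0, "jaw": 0.05}]}}

```text
time: 12.95
tool_pos: [0.5253, 0.053, 0.2876]
tool_rot: [-3.142, -0.0, -0.147]
contact_force: [-0.0, -1.2, -3.9]
opening: 0.0196
grip_force: 60.0
```

Run:
```python
from h import *
im,d=read_camera("side"); np.savez("s7",im=im,d=d)
s=monitor.observe(); go([.5151,.17,.25],11.6)
u,v=proj("side",np.array(s["tool_pos"])-[0,0,.055])[0].astype(int); print(u,v)
cv2.imwrite("pics/s7.png",cv2.resize(im[v-60:v+60,u-60:u+60,::-1],(600,600),interpolation=cv2.INTER_CUBIC))
```

```text
t13.00 pos [0.5253 0.053  0.2876] azy -98.41 F [-0.74 -0.13 -4.48] T [-0.04   0.097  0.009] open 0.0197 grip 60.0
 shift cm [ -2.72 -11.42   3.76] spin -110.01 q6 1.67
255 149
```

View pics/s7.png

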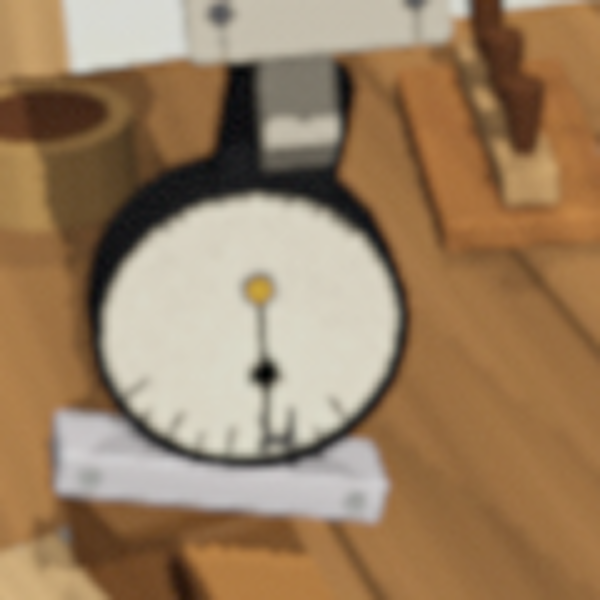

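The needle (266,440) lies at the left prong, and the right prong is at (292,420), so more tilt is needed. I'll quantify it.

Run:
```python
from h import *
im=np.load("s7.npz")["im"].astype(int); Y,Z=dial(im)
hsv=cv2.cvtColor(im.astype(np.uint8),cv2.COLOR_RGB2HSV).astype(int)
box=(abs(Y+20)<60)&(Z<0)&(Z>-125)
yel=box&(hsv[...,1]>110)&(hsv[...,2]>120)&(abs(Y+12)<18)&(Z>-65)&(Z<-25)
y0,z0=Y[yel].mean(),Z[yel].mean(); print("pivot",y0,z0,yel.sum(),"-> tilt from pivot", np.degrees(np.arctan2(-(y0+.6),-(z0-19-0)) ))
r=np.hypot(Y-y0,Z-z0); a=np.degrees(np.arctan2(Y-y0,-(Z-z0))); L=im.mean(2)
for lo,hi in((36,40),(40,43),(43,46),(46,49),(49,52),(52,55)):
    out=[]
    for A in np.arange(-8,22,2):
        k=(r>=lo)&(r<hi)&(a>=A)&(a<A+2)&box
        out.append(int(210-L[k].mean()) if k.any() else -1)
    print(lo,hi,out)
W=cloud("side",np.load("s7.npz")["d"])
s=monitor.observe(); p=np.array(s["tool_pos"]); M=R.from_euler('xyz',s["tool_rot"]).as_matrix(); n=M[:,1]; e=np.cross([0,0,1],n)
X=(W-p)@n*1e3; YY=(W-p)@e*1e3; ZZ=(W-p)[...,2]*1e3
g=(im.max(2)-im.min(2)<30)&(im.max(2)>90)&(ZZ<-85)&(ZZ>-150)&(X>11)&(X<19)&(abs(YY+35)<62)&(r>58)
q=np.c_[YY[g],ZZ[g]].astype(np.float32); f=cv2.fitLine(q,cv2.DIST_HUBER,0,.01,.01).ravel(); print(len(q),"base tilt",-np.degrees(np.arctan(f[1]/f[0])))
rr=cv2.minAreaRect(q); print(rr)
```

```text
pivot -15.028654258692042 -41.765244932748274 18 -> tilt from pivot 13.357459148135089
36 40 [1, 13, 53, 75, -1, 32, 5, -1, 0, 2, 0, 0, 0, 0, 1]
40 43 [0, 9, 43, 63, 25, 2, 1, -1, 4, 3, 1, 1, 0, 0, 0]
43 46 [3, 23, 60, 67, 24, 1, 4, 32, 30, 24, 10, 1, 0, 0, 0]
46 49 [4, 28, 71, 73, 25, 3, 11, 40, 54, 19, 3, 0, 0, -1, 0]
49 52 [0, 18, 61, 84, 51, 17, 29, 59, 52, 22, 2, 1, 0, -2, -2]
52 55 [1, 23, 69, 107, 98, 78, 89, 82, 29, 3, 2, 13, 12, 9, 0]
611 base tilt 13.347322
((-30.71683692932129, -104.36785125732422), (34.4256706237793, 109.59860229492188), 78.58319091796875)
```

>>> {"name": "send_rows", "arguments": {"targets": [{"translation": [0, 0, 0], "spin": 0, "jaw": 0.05}, {"translation": [0, 0, 0], "spin": 0, "jaw": 0.05}, {"translation": [0, 0, 0], "spin": 0, "jaw": 0.05}, {"translation": [0, 0, 0], "spin": 0, "jaw": 0.05}, {"translation": [0, 0, 0], "spin": 0, "jaw": 0.05}]}}

```text
time: 13.5
tool_pos: [0.5253, 0.053, 0.2876]
tool_rot: [-3.142, -0.0, -0.147]
contact_force: [0.3, -0.1, -2.9]
opening: 0.0199
grip_force: 60.0
```

```bash
cat >> h.py <<'E'
def read(im,yc,rng):
    Y,Z=dial(im); im=im.astype(int)
    hsv=cv2.cvtColor(im.astype(np.uint8),cv2.COLOR_RGB2HSV).astype(int)
    near=(abs(Y-yc)<10)&(abs(Z+43)<10)
    w=np.where(near,np.clip(hsv[...,1]-60,0,None)*(hsv[...,2]>80),0).astype(float)
    y0,z0=(Y*w).sum()/w.sum(),(Z*w).sum()/w.sum()
    r=np.hypot(Y-y0,Z-z0); a=np.degrees(np.arctan2(Y-y0,-(Z-z0))); L=np.clip(205-im.mean(2),0,None)
    def cen(lo,hi,A,B):
        k=(r>=lo)&(r<hi)&(a>=A)&(a<B); return (a[k]*L[k]).sum()/L[k].sum()
    print("pivot",round(y0,2),round(z0,2),"needle",[round(cen(lo,hi,*rng[0]),2) for lo,hi in((7,18),(18,24),(24,32),(36,40),(39,43))],
     "left",[round(cen(lo,hi,*rng[1]),2) for lo,hi in((45,48),(47,50),(49,52))],"right",[round(cen(lo,hi,*rng[2]),2) for lo,hi in((45,48),(47,50),(49,52))])
E
python3 - <<'E'
from h import *
im,d=read_camera("side"); np.savez("s8",im=im,d=d)
read(np.load("s7.npz")["im"],-15,((-8,5),(-8,3),(3,14)))
read(im,-15,((-8,5),(-8,3),(3,14)))
s=monitor.observe
# first view: fake observe pose
import h
class Mk: 
    @staticmethod
    def observe(): return dict(tool_pos=[.4958,-.0462,.2442],tool_rot=[3.1415,0,np.radians(-10.17)])
h.monitor=Mk
h.read(np.load("s3.npz")["im"],0,((-7,7),(5,15.5),(16.5,27)))
E
```

```text
pivot -15.23 -41.43 needle [np.float64(-1.16), np.float64(-0.74), np.float64(-0.41), np.float64(-0.5), np.float64(-0.51)] left [np.float64(-1.72), np.float64(-1.97), np.float64(-1.7)] right [np.float64(8.61), np.float64(8.2), np.float64(7.5)]
pivot -15.24 -41.43 needle [np.float64(-1.08), np.float64(-0.71), np.float64(-0.4), np.float64(-0.49), np.float64(-0.49)] left [np.float64(-1.69), np.float64(-2.01), np.float64(-1.7)] right [np.float64(8.8), np.float64(8.21), np.float64(7.51)]
pivot -0.73 -43.31 needle [np.float64(0.33), np.float64(0.1), np.float64(-0.05), np.float64(0.72), np.float64(0.21)] left [np.float64(10.14), np.float64(10.31), np.float64(10.52)] right [np.float64(22.02), np.float64(21.83), np.float64(21.56)]
```

The second reading is steady: needle −0.5°, clip middle +2.45°. So the tilt is about 13.0°, the index about 16.0°, and +3° is needed. Back to the hump to rock a little further.

>>> {"name": "send_rows", "arguments": {"targets": [{"translation": [0, 0, 0], "spin": -8, "jaw": 0.05}, {"translation": [0, 0, 0], "spin": -16, "jaw": 0.05}, {"translation": [0, 0, 0], "spin": -24, "jaw": 0.05}, {"translation": [0, 0, 0], "spin": -32, "jaw": 0.05}, {"translation": [0, 0, 0], "spin": -40, "jaw": 0.05}]}}

```text
time: 14.05
tool_pos: [0.5253, 0.053, 0.2876]
tool_rot: [-3.141, -0.0, 0.557]
contact_force: [1.2, 1.3, -4.1]
opening: 0.0195
grip_force: 60.0
```

>>> {"name": "send_rows", "arguments": {"targets": [{"translation": [0, 0, 0], "spin": -8, "jaw": 0.05}, {"translation": [0, 0, 0], "spin": -16, "jaw": 0.05}, {"translation": [0, 0, 0], "spin": -24, "jaw": 0.05}, {"translation": [0, 0, 0], "spin": -32, "jaw": 0.05}, {"translation": [0, 0, 0], "spin": -40, "jaw": 0.05}]}}

```text
time: 14.55
tool_pos: [0.5253, 0.053, 0.2876]
tool_rot: [-3.141, -0.0, 1.255]
contact_force: [0.3, -0.3, -3.7]
opening: 0.0197
grip_force: 60.0
```

```bash
python3 -c "
from h import *
go([.5082,.1979,.226],11.6)"
```

```text
t14.55 pos [0.5253 0.053  0.2876] azy -18.10 F [ 0.3  -0.26 -3.65] T [-0.106  0.082 -0.003] open 0.0197 grip 60.0
 shift cm [13.24 -6.12  6.16] spin -29.70 q6 0.27
```

>>> {"name": "send_rows", "arguments": {"targets": [{"translation": [2.5, -1.2, 0], "spin": -6, "jaw": 0.05}, {"translation": [5.5, -2.6, 0], "spin": -13, "jaw": 0.05}, {"translation": [9, -4.2, 0], "spin": -20, "jaw": 0.05}, {"translation": [12, -5.6, 0], "spin": -26, "jaw": 0.05}, {"translation": [13.2, -6.1, 1.5], "spin": -29.7, "jaw": 0.05}]}}

```text
time: 15.05
tool_pos: [0.5095, 0.2007, 0.2743]
tool_rot: [3.137, -0.002, 1.774]
contact_force: [0.4, -0.4, -3.5]
opening: 0.0197
grip_force: 60.0
```

```bash
python3 -c "
from h import *
go([.5082,.1979,.215],11.6)"
```

```text
t15.05 pos [0.5095 0.2007 0.2743] azy 11.64 F [ 0.42 -0.43 -3.46] T [-0.003  0.024  0.046] open 0.0197 grip 60.0
 shift cm [-0.25 -0.21  5.93] spin 0.04 q6 0.03
```

>>> {"name": "send_rows", "arguments": {"targets": [{"translation": [0, 0, 2], "spin": 0, "jaw": 0.05}, {"translation": [0, 0, 4], "spin": 0, "jaw": 0.05}, {"translation": [0, 0, 5.3], "spin": 0, "jaw": 0.05}, {"translation": [0, 0, 5.7], "spin": 0, "jaw": 0.05}, {"translation": [0, 0, 5.7], "spin": 0, "jaw": 0.05}]}}

```text
time: 15.55
tool_pos: [0.509, 0.1975, 0.2153]
tool_rot: [-3.141, -0.0, 1.768]
contact_force: [-0.4, 0.0, -3.3]
opening: 0.0197
grip_force: 60.0
```

```bash
python3 -c "
from h import *
go([.5082,.1979,.2093],11.6)"
```

```text
t15.55 pos [0.509  0.1975 0.2153] azy 11.27 F [-0.4   0.02 -3.29] T [-0.066  0.074  0.046] open 0.0197 grip 60.0
 shift cm [ 0.06 -0.07  0.6 ] spin -0.33 q6 0.03
```

>>> {"name": "send_rows", "arguments": {"targets": [{"translation": [0.05, -0.05, 0.25], "spin": -0.3, "jaw": 0.05}, {"translation": [0.05, -0.05, 0.45], "spin": -0.3, "jaw": 0.05}, {"translation": [0.05, -0.05, 0.55], "spin": -0.3, "jaw": 0.05}, {"translation": [0.05, -0.05, 0.6], "spin": -0.3, "jaw": 0.05}, {"translation": [0.05, -0.05, 0.63], "spin": -0.3, "jaw": 0.05}]}}

```text
time: 16.05
tool_pos: [0.5086, 0.1979, 0.2095]
tool_rot: [3.141, -0.0, 1.773]
contact_force: [-0.1, 1.1, -3.6]
opening: 0.0195
grip_force: 60.0
```

Run:
```python
from h import *
im,d=read_camera("side"); tilt(im,d); base(im,d)
go([.5082,.1979,.2093],11.6)
```

```text
base back face n 187 tilt 12.95 at -0.51108104 11.664667
low 14.01
high 10.43
case centre [16.2 66.8 48.1] G [ 38.6 139.2]
tilt by case 17.17 dist 75.8
n 327 y range [-0.0497  0.0495] z [-0.0082  0.0289]
-0.045 128 z 0.0137..0.0286 x -0.0146..0.0127
-0.035 42 z 0.0130..0.0279 x -0.0149..0.0094
-0.025 37 z 0.0122..0.0249 x -0.0152..0.0095
-0.015 42 z -0.0083..0.0228 x -0.0156..0.0219
-0.005 10 z 0.0048..0.0165 x -0.0152..-0.0140
0.005 9 z 0.0041..0.0137 x -0.0151..-0.0140
0.015 13 z -0.0000..0.0115 x -0.0157..-0.0137
0.025 14 z -0.0006..0.0110 x -0.0160..-0.0134
0.035 13 z -0.0027..0.0082 x -0.0156..-0.0108
0.045 14 z -0.0056..0.0071 x -0.0153..-0.0095
t16.10 pos [0.5086 0.1979 0.2094] azy 11.57 F [ 0.43 -0.13 -3.33] T [-0.068  0.056  0.019] open 0.0197 grip 60.0
 shift cm [ 0.01 -0.04  0.01] spin -0.03 q6 0.03
```

>>> {"name": "send_rows", "arguments": {"targets": [{"translation": [0.1, 0, 0.08], "spin": 0, "jaw": 0.05}, {"translation": [0.1, 0, 0.13], "spin": 0, "jaw": 0.05}, {"translation": [0.1, 0, 0.17], "spin": 0, "jaw": 0.05}, {"translation": [0.1, 0, 0.19], "spin": 0, "jaw": 0.05}, {"translation": [0.1, 0, 0.19], "spin": 0, "jaw": 0.05}]}}

```text
time: 16.6
tool_pos: [0.5084, 0.1991, 0.2079]
tool_rot: [3.141, -0.0, 1.773]
contact_force: [-1.1, 1.4, 2.0]
opening: 0.0196
grip_force: 60.0
```

Run:
```python
from h import *
go([.5082,.1979,.2093],11.6)
```

```text
t16.60 pos [0.5084 0.1991 0.2079] azy 11.58 F [-1.13  1.36  1.98] T [ 0.072  0.39  -0.033] open 0.0196 grip 60.0
 shift cm [-0.11 -0.05 -0.14] spin -0.02 q6 0.03
```

Pressing with about 5.5 N. Now I soften the grip and rock further.

>>> {"name": "send_rows", "arguments": {"targets": [{"translation": [0, 0, 0.04], "spin": 0, "jaw": 0.05}, {"translation": [0.2, 0, 0.09], "spin": 0, "jaw": 0.05}, {"translation": [0.45, 0, 0.15], "spin": 0, "jaw": 0.05}, {"translation": [0.7, 0, 0.22], "spin": 0, "jaw": 0.05}, {"translation": [0.85, 0, 0.26], "spin": 0, "jaw": 0.05}], "force": 12}}

```text
time: 17.1
tool_pos: [0.5068, 0.2076, 0.205]
tool_rot: [3.141, -0.0, 1.773]
contact_force: [-0.2, 0.5, 3.9]
opening: 0.0199
grip_force: 12.0
```

Run:
```python
from h import *
im,d=read_camera("side"); tilt(im,d); base(im,d)
go([.5082,.1979,.2093],11.6)
```

```text
base back face n 177 tilt 16.36 at 1.7079674 9.680929
low 16.98
high 16.2
case centre [21.5 63.9 47.9] G [ 48.6 134.7]
tilt by case 20.98 dist 75.8
n 307 y range [-0.0473  0.0508] z [-0.0079  0.03  ]
-0.045 118 z 0.0151..0.0299 x -0.0145..0.0123
-0.035 39 z 0.0136..0.0298 x -0.0158..0.0096
-0.025 28 z 0.0106..0.0265 x -0.0153..0.0075
-0.015 37 z -0.0074..0.0233 x -0.0153..0.0174
-0.005 12 z 0.0056..0.0173 x -0.0156..-0.0136
0.005 14 z 0.0003..0.0127 x -0.0159..-0.0137
0.015 12 z -0.0060..0.0093 x -0.0156..-0.0116
0.025 13 z -0.0045..0.0081 x -0.0159..-0.0133
0.035 15 z -0.0079..0.0062 x -0.0157..-0.0126
0.045 15 z -0.0107..0.0028 x -0.0155..-0.0104
t17.15 pos [0.5067 0.2077 0.2049] azy 11.60 F [-1.68  2.81  4.84] T [-0.084  0.246 -0.14 ] open 0.0204 grip 12.0
 shift cm [-0.99 -0.05 -0.44] spin -0.00 q6 0.05
```

>>> {"name": "send_rows", "arguments": {"targets": [{"translation": [0, 0, 0], "spin": 0, "jaw": 0.05}, {"translation": [0, 0, 0], "spin": 0, "jaw": 0.05}, {"translation": [0, 0, -2], "spin": 0, "jaw": 0.05}, {"translation": [0, 0, -5], "spin": 0, "jaw": 0.05}, {"translation": [-3, 0, -8], "spin": 6, "jaw": 0.05}], "force": 60}}

```text
time: 17.65
tool_pos: [0.5115, 0.1795, 0.2839]
tool_rot: [-3.138, -0.001, 1.67]
contact_force: [1.5, 0.7, -2.8]
opening: 0.0195
grip_force: 60.0
```

>>> {"name": "send_rows", "arguments": {"targets": [{"translation": [-3, 0, 0], "spin": 8, "jaw": 0.05}, {"translation": [-6, 0, 0], "spin": 16, "jaw": 0.05}, {"translation": [-9, 0, 0], "spin": 24, "jaw": 0.05}, {"translation": [-11, 0, 0], "spin": 32, "jaw": 0.05}, {"translation": [-12, 0, 0], "spin": 40, "jaw": 0.05}]}}

```text
time: 18.15
tool_pos: [0.524, 0.0561, 0.2833]
tool_rot: [-3.14, 0.002, 0.962]
contact_force: [-0.1, -0.3, -2.9]
opening: 0.0194
grip_force: 60.0
```

>>> {"name": "send_rows", "arguments": {"targets": [{"translation": [0, 0, 0], "spin": 8, "jaw": 0.05}, {"translation": [0, 0, 0], "spin": 16, "jaw": 0.05}, {"translation": [0, 0, 0], "spin": 24, "jaw": 0.05}, {"translation": [0, 0, 0], "spin": 32, "jaw": 0.05}, {"translation": [0, 0, 0], "spin": 40, "jaw": 0.05}]}}

```text
time: 18.65
tool_pos: [0.5239, 0.058, 0.2833]
tool_rot: [-3.141, 0.003, 0.266]
contact_force: [-0.9, 0.0, -3.4]
opening: 0.0195
grip_force: 60.0
```

>>> {"name": "send_rows", "arguments": {"targets": [{"translation": [0, 0, 0], "spin": 8, "jaw": 0.05}, {"translation": [0, 0, 0], "spin": 15, "jaw": 0.05}, {"translation": [0, 0, 0], "spin": 20, "jaw": 0.05}, {"translation": [0, 0, 0], "spin": 23, "jaw": 0.05}, {"translation": [0, 0, 0], "spin": 24, "jaw": 0.05}]}}

```text
time: 19.15
tool_pos: [0.5239, 0.058, 0.2834]
tool_rot: [3.141, 0.002, -0.148]
contact_force: [0.3, -0.3, -3.5]
opening: 0.02
grip_force: 60.0
```

>>> {"name": "send_rows", "arguments": {"targets": [{"translation": [0, 0, 0], "spin": 0, "jaw": 0.05}, {"translation": [0, 0, 0], "spin": 0, "jaw": 0.05}, {"translation": [0, 0, 0], "spin": 0, "jaw": 0.05}, {"translation": [0, 0, 0], "spin": 0, "jaw": 0.05}, {"translation": [0, 0, 0], "spin": 0, "jaw": 0.05}]}}

```text
time: 19.65
tool_pos: [0.5244, 0.0584, 0.2848]
tool_rot: [-3.142, -0.0, -0.147]
contact_force: [-0.6, 0.1, -4.2]
opening: 0.0197
grip_force: 60.0
```

Run:
```python
from h import *
im,d=read_camera("side"); np.savez("s9",im=im,d=d)
s=monitor.observe(); go([.5151,.17,.25],11.6)
u,v=proj("side",np.array(s["tool_pos"])-[0,0,.055])[0].astype(int)
cv2.imwrite("pics/s9.png",cv2.resize(im[v-60:v+60,u-60:u+60,::-1],(600,600),interpolation=cv2.INTER_CUBIC))
read(im,-18,((-4.5,4.5),(-10,-2.8),(2.8,10)))
```

```text
t19.70 pos [0.5244 0.0584 0.2849] azy -98.41 F [ 0.52 -0.98 -3.69] T [0.005 0.104 0.011] open 0.0196 grip 60.0
 shift cm [ -2.55 -10.91   3.49] spin -110.01 q6 1.68
pivot -18.89 -40.04 needle [np.float64(-0.52), np.float64(-0.11), np.float64(0.11), np.float64(0.48), np.float64(0.39)] left [np.float64(-6.08), np.float64(-5.97), np.float64(-5.65)] right [np.float64(5.22), np.float64(4.99), np.float64(4.85)]
```

View pics/s9.png

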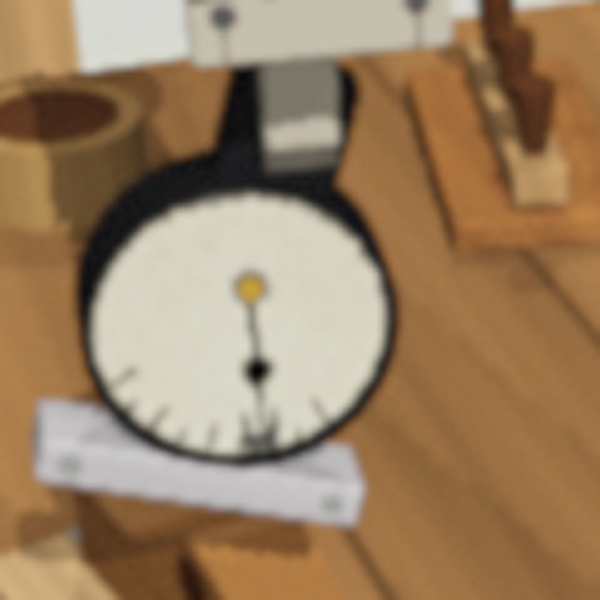

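The needle tip (262,430) rests between the prongs (246,425) and (276,425), within 1°. I'll carry it back to the same spot on the hump with the grip kept firm.

>>> {"name": "send_rows", "arguments": {"targets": [{"translation": [0, 0, 0], "spin": -8, "jaw": 0.05}, {"translation": [0, 0, 0], "spin": -16, "jaw": 0.05}, {"translation": [0, 0, 0], "spin": -24, "jaw": 0.05}, {"translation": [0, 0, 0], "spin": -32, "jaw": 0.05}, {"translation": [0, 0, 0], "spin": -40, "jaw": 0.05}]}}

```text
time: 20.2
tool_pos: [0.5243, 0.0584, 0.2849]
tool_rot: [-3.142, -0.0, 0.557]
contact_force: [0.2, 0.4, -4.4]
opening: 0.0198
grip_force: 60.0
```

>>> {"name": "send_rows", "arguments": {"targets": [{"translation": [0, 0, 0], "spin": -8, "jaw": 0.05}, {"translation": [0, 0, 0], "spin": -16, "jaw": 0.05}, {"translation": [0, 0, 0], "spin": -24, "jaw": 0.05}, {"translation": [0, 0, 0], "spin": -32, "jaw": 0.05}, {"translation": [0, 0, 0], "spin": -40, "jaw": 0.05}]}}

```text
time: 20.7
tool_pos: [0.5243, 0.0584, 0.2848]
tool_rot: [-3.141, -0.0, 1.255]
contact_force: [-0.5, 0.1, -3.8]
opening: 0.0198
grip_force: 60.0
```

```bash
python3 -c "
from h import *
go([.5065,.2073,.27],11.6)"
```

```text
t20.70 pos [0.5243 0.0584 0.2848] azy -18.08 F [-0.53  0.1  -3.82] T [-0.065  0.004  0.018] open 0.0198 grip 60.0
 shift cm [13.6  -6.31  1.49] spin -29.68 q6 0.28
```

>>> {"name": "send_rows", "arguments": {"targets": [{"translation": [2.5, -1.2, 0], "spin": -6, "jaw": 0.05}, {"translation": [5.5, -2.6, 0], "spin": -13, "jaw": 0.05}, {"translation": [9, -4.2, 0], "spin": -20, "jaw": 0.05}, {"translation": [12, -5.6, 0.5], "spin": -26, "jaw": 0.05}, {"translation": [13.6, -6.3, 1.5], "spin": -29.7, "jaw": 0.05}]}}

```text
time: 21.2
tool_pos: [0.5073, 0.21, 0.2704]
tool_rot: [3.14, -0.001, 1.774]
contact_force: [0.2, 0.1, -3.1]
opening: 0.0198
grip_force: 60.0
```

>>> {"name": "send_rows", "arguments": {"targets": [{"translation": [0, 0, 1.5], "spin": 0, "jaw": 0.05}, {"translation": [0, 0, 3.5], "spin": 0, "jaw": 0.05}, {"translation": [0, 0, 5], "spin": 0, "jaw": 0.05}, {"translation": [0, 0, 5.6], "spin": 0, "jaw": 0.05}, {"translation": [0, 0, 5.6], "spin": 0, "jaw": 0.05}]}}

```text
time: 21.7
tool_pos: [0.5072, 0.2072, 0.2132]
tool_rot: [-3.14, -0.0, 1.768]
contact_force: [0.2, -0.1, -2.7]
opening: 0.0196
grip_force: 60.0
```

```bash
python3 -c "
from h import *
go([.5065,.2073,.2070],11.6)"
```

```text
t21.70 pos [0.5072 0.2072 0.2132] azy 11.27 F [ 0.21 -0.07 -2.72] T [-0.028  0.059  0.004] open 0.0196 grip 60.0
 shift cm [ 0.02 -0.07  0.62] spin -0.33 q6 0.05
```

>>> {"name": "send_rows", "arguments": {"targets": [{"translation": [0, -0.05, 0.2], "spin": -0.3, "jaw": 0.05}, {"translation": [0, -0.05, 0.4], "spin": -0.3, "jaw": 0.05}, {"translation": [0, -0.05, 0.55], "spin": -0.3, "jaw": 0.05}, {"translation": [0, -0.05, 0.65], "spin": -0.3, "jaw": 0.05}, {"translation": [0, -0.05, 0.65], "spin": -0.3, "jaw": 0.05}]}}

```text
time: 22.2
tool_pos: [0.5071, 0.2072, 0.2074]
tool_rot: [3.141, -0.0, 1.773]
contact_force: [0.6, 0.7, -3.4]
opening: 0.0198
grip_force: 60.0
```

```bash
python3 -c "
from h import *
im,d=read_camera('side'); tilt(im,d); base(im,d)
go([.5065,.2073,.2055],11.6)"
```

```text
base back face n 170 tilt 15.42 at 1.8238633 11.563444
low 17.61
high 14.84
case centre [21.2 66.1 48.1] G [ 48.1 137.2]
tilt by case 20.69 dist 76.0
n 311 y range [-0.0475  0.0498] z [-0.006   0.0322]
-0.045 120 z 0.0182..0.0321 x -0.0145..0.0135
-0.035 42 z 0.0159..0.0316 x -0.0152..0.0079
-0.025 33 z 0.0128..0.0286 x -0.0150..0.0073
-0.015 33 z -0.0057..0.0254 x -0.0148..0.0176
-0.005 16 z 0.0059..0.0195 x -0.0152..-0.0134
0.005 12 z 0.0042..0.0139 x -0.0150..-0.0141
0.015 8 z 0.0015..0.0118 x -0.0154..-0.0141
0.025 13 z -0.0018..0.0115 x -0.0160..-0.0132
0.035 15 z -0.0052..0.0087 x -0.0157..-0.0120
0.045 16 z -0.0091..0.0053 x -0.0154..-0.0107
t22.25 pos [0.5071 0.2072 0.2074] azy 11.57 F [-0.25  0.16 -3.06] T [-0.007  0.036  0.034] open 0.0197 grip 60.0
 shift cm [ 0.02 -0.06  0.19] spin -0.03 q6 0.05
```

>>> {"name": "send_rows", "arguments": {"targets": [{"translation": [0, 0, 0.05], "spin": 0, "jaw": 0.05}, {"translation": [0, 0, 0.08], "spin": 0, "jaw": 0.05}, {"translation": [0, 0, 0.11], "spin": 0, "jaw": 0.05}, {"translation": [0, 0, 0.13], "spin": 0, "jaw": 0.05}, {"translation": [0, 0, 0.13], "spin": 0, "jaw": 0.05}]}}

```text
time: 22.75
tool_pos: [0.5071, 0.2072, 0.206]
tool_rot: [-3.142, -0.0, 1.773]
contact_force: [0.8, 0.5, -3.8]
opening: 0.0196
grip_force: 60.0
```

```bash
python3 -c "
from h import *
go([.5065,.2073,.2055],11.6)"
```

```text
t22.75 pos [0.5071 0.2072 0.206 ] azy 11.58 F [ 0.83  0.52 -3.83] T [-0.047  0.103  0.034] open 0.0196 grip 60.0
 shift cm [ 0.02 -0.05  0.05] spin -0.02 q6 0.05
```

Not touching yet.

>>> {"name": "send_rows", "arguments": {"targets": [{"translation": [0, 0, 0.03], "spin": 0, "jaw": 0.05}, {"translation": [0, 0, 0.06], "spin": 0, "jaw": 0.05}, {"translation": [0, 0, 0.08], "spin": 0, "jaw": 0.05}, {"translation": [0, 0, 0.08], "spin": 0, "jaw": 0.05}, {"translation": [0, 0, 0.08], "spin": 0, "jaw": 0.05}]}}

```text
time: 23.25
tool_pos: [0.5071, 0.2072, 0.2052]
tool_rot: [3.141, -0.0, 1.773]
contact_force: [-0.5, -0.3, -3.3]
opening: 0.0197
grip_force: 60.0
```

```bash
python3 -c "
from h import *
go([.5065,.2073,.2055],11.6)"
```

```text
t23.25 pos [0.5071 0.2072 0.2052] azy 11.58 F [-0.52 -0.3  -3.29] T [-0.046  0.047  0.013] open 0.0197 grip 60.0
 shift cm [ 0.02 -0.06 -0.03] spin -0.02 q6 0.05
```

>>> {"name": "send_rows", "arguments": {"targets": [{"translation": [0, 0, 0.03], "spin": 0, "jaw": 0.05}, {"translation": [0, 0, 0.05], "spin": 0, "jaw": 0.05}, {"translation": [0, 0, 0.06], "spin": 0, "jaw": 0.05}, {"translation": [0, 0, 0.06], "spin": 0, "jaw": 0.05}, {"translation": [0, 0, 0.06], "spin": 0, "jaw": 0.05}]}}

```text
time: 23.75
tool_pos: [0.5072, 0.2074, 0.205]
tool_rot: [3.141, -0.0, 1.773]
contact_force: [-1.9, 1.8, 3.6]
opening: 0.0195
grip_force: 60.0
```

```bash
python3 -c "
from h import *
go([.5065,.2073,.2055],11.6)"
```

```text
t23.75 pos [0.5072 0.2074 0.205 ] azy 11.58 F [-1.91  1.81  3.62] T [-0.046  0.395 -0.082] open 0.0195 grip 60.0
 shift cm [ 0.01 -0.07 -0.05] spin -0.02 q6 0.05
```

>>> {"name": "send_rows", "arguments": {"targets": [{"translation": [0, 0, -0.02], "spin": 0, "jaw": 0.05}, {"translation": [0, 0, -0.02], "spin": 0, "jaw": 0.05}, {"translation": [0, 0, -0.02], "spin": 0, "jaw": 0.05}, {"translation": [0, 0, -0.02], "spin": 0, "jaw": 0.05}, {"translation": [0, 0, -0.02], "spin": 0, "jaw": 0.05}]}}

```text
time: 24.25
tool_pos: [0.5072, 0.2074, 0.205]
tool_rot: [3.141, -0.0, 1.773]
contact_force: [-2.7, 0.8, 3.8]
opening: 0.0194
grip_force: 60.0
```

>>> {"name": "send_rows", "arguments": {"targets": [{"translation": [0, 0, 0], "spin": 0, "jaw": 0.05}, {"translation": [0, 0, 0], "spin": 0, "jaw": 0.05}, {"translation": [0, 0, 0], "spin": 0, "jaw": 0.05}, {"translation": [0, 0, 0], "spin": 0, "jaw": 0.05}, {"translation": [0, 0, 0], "spin": 0, "jaw": 0.05}]}}

```text
time: 24.75
tool_pos: [0.5072, 0.2073, 0.2051]
tool_rot: [3.141, -0.0, 1.773]
contact_force: [-1.8, 2.1, 6.1]
opening: 0.0199
grip_force: 60.0
```

```bash
python3 -c "
from h import *
im,d=read_camera('side'); tilt(im,d); base(im,d)
go([.5065,.2073,.2055],11.6)"
```

```text
base back face n 173 tilt 17.17 at 0.13794094 9.705217
low 17.37
high 16.49
case centre [20.9 63.3 47.6] G [ 48.2 134.8]
tilt by case 20.84 dist 76.6
n 311 y range [-0.0483  0.0485] z [-0.0086  0.0308]
-0.045 126 z 0.0156..0.0306 x -0.0150..0.0126
-0.035 32 z 0.0119..0.0295 x -0.0148..0.0084
-0.025 36 z 0.0108..0.0260 x -0.0154..0.0061
-0.015 35 z -0.0072..0.0231 x -0.0153..0.0171
-0.005 13 z 0.0045..0.0175 x -0.0154..-0.0133
0.005 14 z 0.0005..0.0128 x -0.0159..-0.0137
0.015 11 z -0.0056..0.0092 x -0.0150..-0.0113
0.025 12 z -0.0042..0.0077 x -0.0145..-0.0130
0.035 16 z -0.0078..0.0055 x -0.0159..-0.0120
0.045 16 z -0.0112..0.0038 x -0.0148..-0.0110
t24.80 pos [0.5072 0.2073 0.205 ] azy 11.58 F [-0.23  1.48  4.88] T [ 0.098  0.457 -0.058] open 0.0195 grip 60.0
 shift cm [ 0.01 -0.07 -0.05] spin -0.02 q6 0.05
```

>>> {"name": "send_rows", "arguments": {"targets": [{"translation": [0, 0, -0.02], "spin": 0, "jaw": 0.05}, {"translation": [0, 0, -0.03], "spin": 0, "jaw": 0.05}, {"translation": [0, 0, -0.03], "spin": 0, "jaw": 0.05}, {"translation": [0, 0, -0.03], "spin": 0, "jaw": 0.05}, {"translation": [0, 0, -0.03], "spin": 0, "jaw": 0.05}]}}

```text
time: 25.3
tool_pos: [0.5071, 0.2073, 0.2051]
tool_rot: [3.141, -0.0, 1.773]
contact_force: [-0.6, 1.9, 3.5]
opening: 0.0198
grip_force: 60.0
```

>>> {"name": "send_rows", "arguments": {"targets": [{"translation": [0, 0, 0], "spin": 0, "jaw": 0.05}, {"translation": [0, 0, 0], "spin": 0, "jaw": 0.05}, {"translation": [0, 0, 0], "spin": 0, "jaw": 0.05}, {"translation": [0, 0, 0], "spin": 0, "jaw": 0.05}, {"translation": [0, 0, 0], "spin": 0, "jaw": 0.05}]}}

```text
time: 25.8
tool_pos: [0.5071, 0.2073, 0.2051]
tool_rot: [3.141, -0.0, 1.773]
contact_force: [-0.5, 1.6, 2.5]
opening: 0.0193
grip_force: 60.0
```

>>> {"name": "send_rows", "arguments": {"targets": [{"translation": [0, 0, 0], "spin": 0, "jaw": 0.05}, {"translation": [0, 0, 0], "spin": 0, "jaw": 0.05}, {"translation": [0, 0, 0], "spin": 0, "jaw": 0.05}, {"translation": [0, 0, 0], "spin": 0, "jaw": 0.05}, {"translation": [0, 0, 0], "spin": 0, "jaw": 0.05}]}}

```text
time: 26.3
tool_pos: [0.5071, 0.2072, 0.2051]
tool_rot: [3.142, -0.0, 1.773]
contact_force: [-0.1, 2.6, 2.3]
opening: 0.0198
grip_force: 60.0
```

The press is steady at about 6 N, and the tilt reading hasn't changed. Handing in.

```bash
python3 -c "
from h import *
print(job.hand_in())"
```

```text
the job is handed in; nothing more can be done
None
```

The job is handed in with the arm still holding the gauge: its base is pressed on the timber's hump with about 6 N, in line with the timber, and the needle was within about 1° of the middle of the clip when last read, just before setting it back on the hump; the result of the judging was not shown.

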